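Find the bellied painting panel with a straightedge and weight it down

ROBOT

A 7-joint arm with a two-finger parallel gripper is mounted at the origin on the work surface. World frame = base frame: x ahead of the robot, y to its left, z up, the work surface at z = 0. Lengths are in m, angles in degrees, forces in N, time in s.
With the tool pointing down it reaches from about 0.425 to 0.875 m from the base axis. Payload 4.7 kg.
Tool frame: the origin (TCP) lies between the finger pads; the fingertips stand 14 mm ahead of it and the grasp point (between the pads) lies 5 mm behind it (env.tip_reach is the distance from the TCP to the fingertips, in m); z points along the fingers, y is the direction in which the jaws open and shut (so a half turn about z gives the same grasp; the last joint's range is limited). The gripper opens to 87 mm and grips with 3 to 60 N. Pads are 19 mm wide; open, the fingers measure 117 mm over their backs; the gripper's body (75 mm by 190 mm) begins 51 mm behind the grasp point.
Start: joints at [-75.109, 18.392, -4.016, 83.108, 1.295, 78.541, -3.26], TCP at [0.158, 0.63, 0.237] pointing down, gripper open.
Joint ranges: [-163.93, 163.93], [-17.29, 119.83], [-79.2, 71.16], [3.27, 140.29], [-89.18, 269.18], [5.43, 117.66], [-154.24, 154.24]. Speed limits (degrees/s): [147.25, 147.25, 180, 180, 180, 180, 180].

INTERFACE

Orientations are given as [roll, pitch, yaw] about the fixed x, y, z axes, in that order (R = Rz(yaw) Ry(pitch) Rx(roll)).
In Python, from cell import env gives the robot as it stands. The module is installed in compiled form; this text tells all that it offers.
- The arm moves only by the shell command python3 -m pendant 'ROWS' [FORCE]. ROWS is JSON, a list of rows, each an object of numbers: "rx", "ry", "rz": the turn, a rotation vector about the tool's x, y, z in degrees; "tx", "ty", "tz": the shift along the tool's x, y, z in mm; "jaw": the finger opening in mm, from 0 to 87. In form: [{"rx": .., "ry": .., "rz": .., "tx": .., "ty": .., "tz": .., "jaw": ..}, ...]. A call has 1 to 20 rows; each row shifts and turns the commanded pose from where the row before left it, along the tool's axes as they then stand; what a row does not reach is not made up. A row lasts 1/12 s, in which the tool goes at most 41.7 mm and 7.16 degrees, less where a joint would pass 70% of its speed; a pose out of reach is approached as far as the arm can. A call with a gripper value outside its range is refused whole. The fingers move at their own pace and stop on an object; FORCE is the grip in N (left out, the last holds). Time passes only in rows, so rows that do not move let the fingers close. It gives the time, the measured TCP pose, the force and the opening at its end, in the units of the state.
- env.get_obs(): the state, without advancing time (a new reading comes with each control period).
- env.read_camera(name): name is "scene" or "top" or "wrist"; returns a dict with "img" (480x640x3 uint8, red, green, blue), "range_z" (480x640 float32, m along the optical axis (not along the pixel's ray), 0 where there is no reading), "vertical_fov" (degrees; the focal length in pixels is half the picture's height over the tangent of half this angle, whatever the lens; pixels are square), "cx", "cy" (the principal point, pixels), "distortion" ([k1, k2, p1, p2, k3] as OpenCV has them; the pictures are not rectified), "world_to_cam" (4x4, takes a point from world to camera coordinates). Camera axes: x right, y up, looking along -z (the intrinsics and any distortion apply to the point x, -y, -z); pixel columns grow to the right and rows downward; lengths in m; the calibration is good to about 2 mm. A picture is of the moment at which its call begins.
- env.sign_off(): hands the job in, once; it reports no verdict.
The state is a dict: "time_s": time; "qpos": joint angles; "joint_velocities": joint speeds; "effort": joint torques, N m; "tool_pos": TCP position; "tool_rot": TCP orientation; "force": force on the tool from outside, world axes, zero at the start; "wrist_torque": the same for the moment, N m; "grip_width": finger opening in m.
Only numpy, scipy, OpenCV 4.12 (cv2) and the standard library are available. Lean on these libraries where they do the work, as an engineer would, in place of code of your own. Each camera call takes 0.05 s, during which the arm holds its last target.

TASK

One of the two white painting panels has bellied upwards along its length. Lay the straightedge lengthwise along the middle of either panel, let go of it, press down lightly first on its end at the robot's left and then on its other end, and feel whether it rocks; the gesso dents easily, so never press hard and do not shove the panels about. Then take the straightedge off the bellied panel if it lies there, gently stand the pressing weight upright on the middle of the bellied panel, and leave the straightedge lying flat on the bench or on the good panel.

Things in the scene. Friction and masses are not known exactly. Their poses are not given: they have to be found in the camera images.
- panel_1: White gessoed painting panel on a pine frame, loose, 0.5 kg, 140 mm (own x) by 220 mm (own y, pointing to the robot's left within 0.25 rad). Origin: centre of its underside, z up. The middle of its face is 24 mm up. One panel of the two (either one) is bellied: its face curves down from 24 mm at the middle to 20 mm at both short edges. The other is flat, 24 mm high all over.
- panel_2: White gessoed painting panel on a pine frame, loose, 0.5 kg, 140 mm (own x) by 220 mm (own y, pointing to the robot's left within 0.25 rad). Origin: centre of its underside, z up. The middle of its face is 24 mm up. One panel of the two (either one) is bellied: its face curves down from 24 mm at the middle to 20 mm at both short edges. The other is flat, 24 mm high all over.
- straightedge: Aluminium box-section bar with black end caps, 260 mm long (own x), 25 mm wide (own y), 30 mm high, 0.22 kg. Origin: centre of its underside, z up. Starts on the bench, long axis left to right; used as it lies, gripped across its width, 54 mm to its top from the bench when on a panel. Along the flat panel it stays put when an end is pressed; along the bellied one that end goes down about 3 mm, the other rises, and it swings back when let go.
- weight: Turned dark steel pressing weight, about 0.75 kg: round base 64 mm across and 26 mm high, a neck, and on top a knob 26 mm across, straight-sided from 42 to 58 mm above the origin; 62 mm high in all. Origin: centre of its underside, z up. Lifted by the knob. Starts on the bench, left or right of the straightedge.
- jar: Glass jar with a steel cap, 60 mm across, 85 mm high. Origin: centre of its underside. It stands on the opposite side of the straightedge from the weight. Not part of the job; leave it alone.
- mug: White mug, 82 mm across, 95 mm high. Origin: centre of its underside. At the left of the work. Not part of the job; leave it alone.
- bottle: White plastic bottle, 44 mm across, about 130 mm high. Origin: centre of its underside. At the right of the work. Not part of the job; leave it alone.
- brush: Flat brush lying on the bench beyond the panels. Not part of the job; leave it alone.
There are look-alikes about, which are no part of the job. Leave any pink or red look-alike of the weight alone.

How it is judged:
By the outcome, as a careful person would: the job done as asked, in the order asked, and still so for the second after the job is handed in, with the robot touching nothing.
It also fails if it takes over 72 s, if anything falls off the work surface, if the arm or the gripper's body presses on something with over 40 N, if the wrist force passes 120 N, or if a joint passes its speed limit or range.

## Working session

There is one attempt and no reset: what is moved stays moved. The work goes in short steps, Python scripts to look and compute and a shell command to move; the robot and the scene stay as the last step left them, time stands still between calls to the robot, and variables do not carry over. Pictures are saved under pics/ and viewed, and the job is handed in when it is done.

```bash
ls; mkdir -p pics; cat > h.py <<'E'
import numpy as np, cv2
from cell import env
def cam(name):
    c=env.read_camera(name); h=c["img"].shape[0]
    f=h/2/np.tan(np.radians(c["vertical_fov"])/2)
    c["K"]=np.array([[f,0,c["cx"]],[0,f,c["cy"]],[0,0,1.]]); c["D"]=np.array(c["distortion"],float); return c
def save(c,fn): cv2.imwrite("pics/"+fn,c["img"][:,:,::-1])
def plane(c,px,z):
    px=np.array(px,float).reshape(-1,1,2)
    u=cv2.undistortPoints(px,c["K"],c["D"]).reshape(-1,2)
    d=np.c_[u[:,0],-u[:,1],-np.ones(len(u))]
    T=np.linalg.inv(c["world_to_cam"]); o=T[:3,3]; d=d@T[:3,:3].T
    z=np.broadcast_to(z,len(u))
    return o+d*((z-o[2])/d[:,2])[:,None]
def cloud(c):
    h,w=c["range_z"].shape; vv,uu=np.mgrid[:h,:w]
    u=cv2.undistortPoints(np.c_[uu.ravel(),vv.ravel()].astype(float).reshape(-1,1,2),c["K"],c["D"]).reshape(-1,2)
    r=c["range_z"].ravel().astype(float)
    p=np.c_[u[:,0]*r,-u[:,1]*r,-r,np.ones(len(r))]@np.linalg.inv(c["world_to_cam"]).T
    return p[:,:3].reshape(h,w,3)
def obs():
    o=env.get_obs(); print({k:np.round(o[k],4).tolist() for k in("time_s","tool_pos","tool_rot","force","grip_width","qpos")})
E
python3 - <<'E'
from h import *
for n in("scene","top","wrist"):
    c=cam(n); save(c,n+"0.png"); print(n,c["vertical_fov"],np.round(np.linalg.inv(c["world_to_cam"]),3).tolist(),c["D"])
obs()
E
```

```text
pics
scene 57.231686345456595 [[-0.667, -0.6, 0.442, 1.023], [0.745, -0.538, 0.395, 0.435], [0.0, 0.592, 0.806, 0.89], [0.0, 0.0, 0.0, 1.0]] [-0.05917139  0.          0.          0.          0.        ]
top 46.3807359390769 [[0.02, 0.985, -0.172, 0.314], [-1.0, 0.023, 0.016, 0.005], [0.02, 0.171, 0.985, 1.357], [0.0, 0.0, 0.0, 1.0]] [-0.11362246  0.          0.          0.          0.        ]
wrist 60.659321235962366 [[0.242, -0.925, -0.294, 0.078], [0.97, 0.23, 0.075, 0.651], [-0.002, -0.303, 0.953, 0.383], [0.0, 0.0, 0.0, 1.0]] [0.00614201 0.         0.         0.         0.        ]
{'time_s': 0.15, 'tool_pos': [0.1581, 0.6301, 0.2357], 'tool_rot': [-179.9163, 0.0049, 165.9212], 'force': [0.2627, 0.0722, -0.486], 'grip_width': 0.0871, 'qpos': [-75.1111, 18.4279, -4.016, 83.16, 1.2949, 78.5411, -3.2597]}
```

View pics/top0.png

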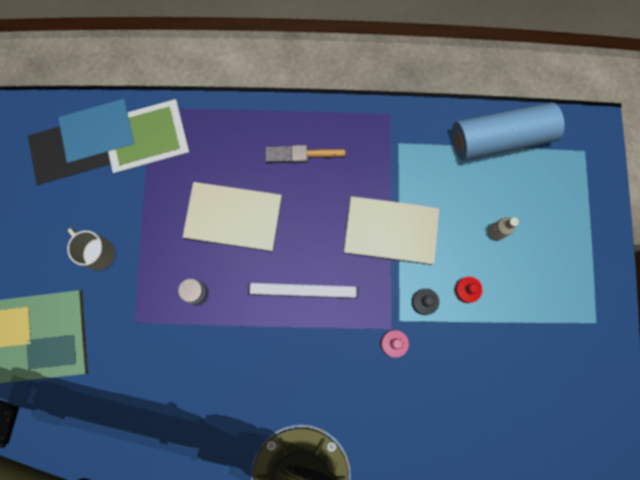

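View pics/scene0.png

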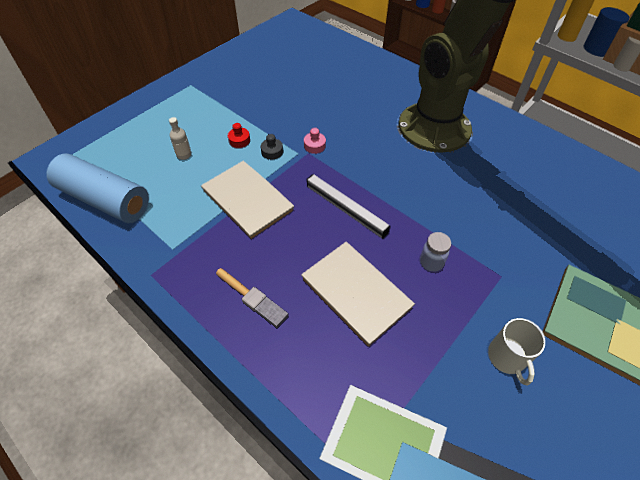

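Top view: the panels are centred at about (232,216) and (392,230), the straightedge at (303,290), the dark weight at (426,301) and the jar at (192,291). The look-alikes are red at (469,289) and pink at (396,344).

```bash
python3 - <<'E'
from h import *
c=cam("top"); img=c["img"]; hsv=cv2.cvtColor(img,cv2.COLOR_RGB2HSV); P=cloud(c)
m=((hsv[...,1]<75)&(hsv[...,2]>120)).astype(np.uint8)
m[:160]=0; m[315:]=0; m[:,:178]=0; m[:,470:]=0
m=cv2.morphologyEx(m,cv2.MORPH_OPEN,np.ones((3,3)))
cs,_=cv2.findContours(m,cv2.RETR_EXTERNAL,cv2.CHAIN_APPROX_NONE)
for k in cs:
    if cv2.contourArea(k)<200: continue
    r=cv2.minAreaRect(k); z=0.022 if r[1][0]*r[1][1]>3000 else 0.03
    w=plane(c,k.reshape(-1,2),z); rr=cv2.minAreaRect((w[:,:2]*1000).astype(np.float32)); print("px",np.round(r[0]),z,rr, np.round(cv2.boxPoints(rr)).tolist())
    if z==0.022:
        mm=np.zeros_like(m); cv2.drawContours(mm,[k],-1,1,-1); mm=cv2.erode(mm,np.ones((5,5)))
        q=P[mm>0]; ctr=np.array(rr[0])/1000
        b=cv2.boxPoints(rr)/1000; e=[b[1]-b[0],b[2]-b[1]]; e=max(e,key=np.linalg.norm); e/=np.linalg.norm(e)
        if e[1]<0:e=-e
        s=(q[:,:2]-ctr)@e
        for a in np.arange(-.11,.11,.02):
            t=(s>=a)&(s<a+.02); print(round(a+.01,3),t.sum(),np.round(np.mean(q[t,2])*1000,2) if t.any() else '',end=' | ')
        print()
# weight dark
d=(hsv[...,2]<70).astype(np.uint8); d[:280]=0; d[325:]=0; d[:,:405]=0; d[:,450:]=0
ys,xs=np.nonzero(d); print("weight px",xs.mean(),ys.mean(),xs.min(),xs.max(),ys.min(),ys.max())
Q=P[283:322,408:446].reshape(-1,3); 
for lo,hi in((.015,.035),(.045,.075)):
    t=Q[(Q[:,2]>lo)&(Q[:,2]<hi)]; print(lo,len(t),t.min(0),t.max(0),(t.min(0)+t.max(0))/2,t.mean(0))
Q=P[275:308,178:210].reshape(-1,3);t=Q[Q[:,2]>.07];print("jar",t.mean(0),t.min(0),t.max(0))
E
```

```text
px [303. 290.] 0.03 ((430.079345703125, 3.97216796875), (254.48809814453125, 30.668607711791992), 89.28993225097656) [[413.0, -123.0], [444.0, -123.0], [447.0, 131.0], [416.0, 131.0]]
px [190. 290.] 0.03 ((424.614501953125, 272.397705078125), (54.71701431274414, 56.59607696533203), 47.258888244628906) [[385.0, 272.0], [427.0, 233.0], [464.0, 273.0], [422.0, 312.0]]
px [392. 230.] 0.022 ((582.9493408203125, -210.1136474609375), (226.11370849609375, 146.49566650390625), 83.63607788085938) [[498.0, -314.0], [643.0, -331.0], [668.0, -106.0], [523.0, -90.0]]
-0.1 377 21.7 | -0.08 430 23.15 | -0.06 432 23.86 | -0.04 431 24.37 | -0.02 431 24.95 | 0.0 434 24.94 | 0.02 437 24.86 | 0.04 438 24.19 | 0.06 439 23.79 | 0.08 436 22.77 | 0.1 379 21.68 | 
px [232. 216.] 0.022 ((608.4644775390625, 180.30050659179688), (226.54571533203125, 145.6649932861328), 82.76264953613281) [[522.0, 77.0], [666.0, 59.0], [695.0, 283.0], [550.0, 302.0]]
-0.1 399 25.2 | -0.08 440 24.99 | -0.06 443 24.94 | -0.04 443 25.04 | -0.02 438 24.86 | 0.0 441 24.69 | 0.02 431 24.78 | 0.04 433 25.02 | 0.06 426 24.84 | 0.08 435 25.11 | 0.1 354 24.79 | 
weight px 423.6744186046512 301.031007751938 412 435 294 312
0.015 467 [ 0.37863921 -0.3235773   0.01620263] [ 0.44122374 -0.25938507  0.03499237] [ 0.40993148 -0.29148118  0.0255975 ] [ 0.40925009 -0.28872664  0.02819139]
0.045 109 [ 0.39781325 -0.30339366  0.04600758] [ 0.42178592 -0.27831122  0.06928276] [ 0.40979958 -0.29085244  0.05764517] [ 0.40950168 -0.28987986  0.06118536]
jar [0.41776509 0.2562421  0.10364094] [0.31434166 0.00516328 0.0703037 ] [0.44675284 0.28556807 1.35678497]
```

Depth profiles show the right panel (y≈-0.21) bellied, dropping about 3 mm at its ends, and the left panel flat. I'll do the rock test on the left one. First I swing over.

```bash
python3 -m pendant '[{"tx":-40,"rz":3.5,"jaw":50},{"tx":-40,"rz":3.5,"jaw":50},{"tx":-40,"rz":3.5,"jaw":50},{"tx":-40,"rz":3.5,"jaw":50},{"tx":-40,"rz":3.5,"jaw":50},{"tx":-40,"rz":3.5,"jaw":50},{"tx":-40,"rz":3.5,"jaw":50},{"tx":-40,"rz":3.5,"jaw":50},{"tx":-40,"rz":3.5,"jaw":50},{"tx":-40,"rz":3.5,"jaw":50},{"tx":-40,"rz":3.5,"jaw":50},{"tx":-40,"rz":3.5,"jaw":50},{"tx":-40,"rz":3.5,"jaw":50},{"tx":-40,"rz":3.5,"jaw":50},{"tx":-40,"rz":3.5,"jaw":50},{"tx":-40,"rz":3.5,"jaw":50},{"tx":-40,"rz":3.5,"jaw":50},{"tx":-40,"rz":3.5,"jaw":50},{"tx":-40,"rz":3.5,"jaw":50},{"tx":-40,"rz":3.5,"jaw":50}]'
cat >> h.py <<'E'
from scipy.spatial.transform import Rotation as Ro
def to(p,yaw):
    o=env.get_obs(); r=np.asarray(o["tool_rot"]); R=Ro.from_euler("xyz",r,degrees=True)
    d=R.inv().apply(np.array(p)-o["tool_pos"])*1000
    rv=(R.inv()*Ro.from_euler("xyz",[180,0,yaw],degrees=True)).as_rotvec(degrees=True)
    Rt=Ro.from_euler("xyz",[180,0,yaw],degrees=True)
    print("now",np.round(o["tool_pos"],4),np.round(r,2),"shift(tool now)",np.round(d,1),"turn",np.round(rv,2),"shift after turn",np.round(Rt.inv().apply(np.array(p)-o["tool_pos"])*1000,1))
E
python3 - <<'E'
from h import *
to([.46,.004,.2],89.3)
E
```

```text
now [0.1581 0.6302 0.2359] [-179.94    0.    165.92] shift(tool now) [-445.2 -533.9   36.5] turn [-5.000e-02  4.000e-02  7.662e+01] shift after turn [-622.4  309.5   35.9]invalid input at $[0]: expected keys rx, ry, rz, tx, ty, tz, jaw
```

```bash
python3 -m pendant '[{"rx":0,"ry":0,"rz":3.5,"tx":-40,"ty":0,"tz":0,"jaw":50},{"rx":0,"ry":0,"rz":3.5,"tx":-40,"ty":0,"tz":0,"jaw":50},{"rx":0,"ry":0,"rz":3.5,"tx":-40,"ty":0,"tz":0,"jaw":50},{"rx":0,"ry":0,"rz":3.5,"tx":-40,"ty":0,"tz":0,"jaw":50},{"rx":0,"ry":0,"rz":3.5,"tx":-40,"ty":0,"tz":0,"jaw":50},{"rx":0,"ry":0,"rz":3.5,"tx":-40,"ty":0,"tz":0,"jaw":50},{"rx":0,"ry":0,"rz":3.5,"tx":-40,"ty":0,"tz":0,"jaw":50},{"rx":0,"ry":0,"rz":3.5,"tx":-40,"ty":0,"tz":0,"jaw":50},{"rx":0,"ry":0,"rz":3.5,"tx":-40,"ty":0,"tz":0,"jaw":50},{"rx":0,"ry":0,"rz":3.5,"tx":-40,"ty":0,"tz":0,"jaw":50},{"rx":0,"ry":0,"rz":3.5,"tx":-40,"ty":0,"tz":0,"jaw":50},{"rx":0,"ry":0,"rz":3.5,"tx":-40,"ty":0,"tz":0,"jaw":50},{"rx":0,"ry":0,"rz":3.5,"tx":-40,"ty":0,"tz":0,"jaw":50},{"rx":0,"ry":0,"rz":3.5,"tx":-40,"ty":0,"tz":0,"jaw":50},{"rx":0,"ry":0,"rz":3.5,"tx":-40,"ty":0,"tz":0,"jaw":50},{"rx":0,"ry":0,"rz":3.5,"tx":-40,"ty":0,"tz":0,"jaw":50},{"rx":0,"ry":0,"rz":3.5,"tx":-40,"ty":0,"tz":0,"jaw":50},{"rx":0,"ry":0,"rz":3.5,"tx":-40,"ty":0,"tz":0,"jaw":50}]'
python3 - <<'E'
from h import *
to([.46,.004,.2],89.3)
E
```

```text
time_s: 1.7
tool_pos: [0.6524, 0.1548, 0.2362]
tool_rot: [-180.0, 0.0, 102.8]
force: [0.6, -0.4, -0.1]
grip_width: 0.0499
now [0.6524 0.1548 0.2362] [-180.      0.    102.76] shift(tool now) [-104.6 -221.    36.3] turn [-0.    0.   13.46] shift after turn [-153.1 -190.6   36.2]
```

```bash
python3 -m pendant '[{"rx":0,"ry":0,"rz":6.7,"tx":0,"ty":-30,"tz":0,"jaw":50},{"rx":0,"ry":0,"rz":6.76,"tx":0,"ty":-30,"tz":0,"jaw":50},{"rx":0,"ry":0,"rz":0,"tx":-28,"ty":-27,"tz":5,"jaw":50},{"rx":0,"ry":0,"rz":0,"tx":-28,"ty":-27,"tz":5,"jaw":50},{"rx":0,"ry":0,"rz":0,"tx":-28,"ty":-27,"tz":5,"jaw":50},{"rx":0,"ry":0,"rz":0,"tx":-28,"ty":-27,"tz":5,"jaw":50},{"rx":0,"ry":0,"rz":0,"tx":-28,"ty":-27,"tz":5,"jaw":50},{"rx":0,"ry":0,"rz":0,"tx":-10,"ty":-8,"tz":5,"jaw":50},{"rx":0,"ry":0,"rz":0,"tx":0,"ty":0,"tz":0,"jaw":50}]'
python3 - <<'E'
from h import *
to([.430,.004,.016],89.3)
c=cam("wrist");save(c,"w1.png")
E
```

```text
time_s: 2.45
tool_pos: [0.4461, -0.0048, 0.2058]
tool_rot: [-179.9, -0.1, 89.2]
force: [0.0, 0.4, -0.2]
grip_width: 0.0501
now [ 0.4461 -0.0048  0.2058] [-1.7992e+02 -8.0000e-02  8.9210e+01] shift(tool now) [  8.3 -15.9 189.9] turn [-0.08 -0.08 -0.09] shift after turn [  8.6 -16.2 189.8]
```

View pics/w1.png

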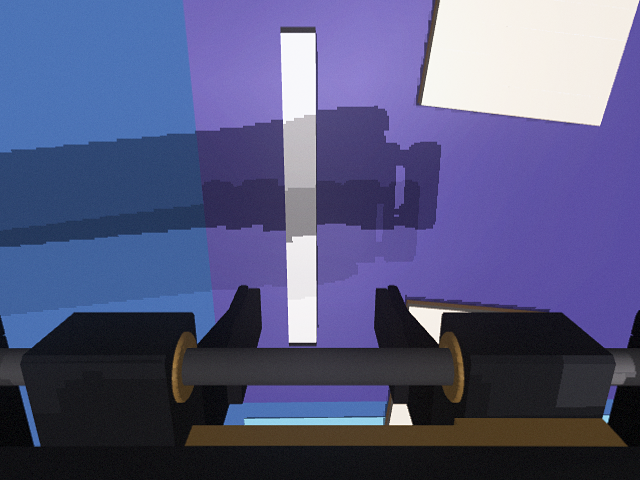

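The wrist view shows the bar running from (298,30) to (303,344) between the open fingers.

```bash
python3 - <<'E'
from h import *
c=cam("wrist"); hsv=cv2.cvtColor(c["img"],cv2.COLOR_RGB2HSV)
print(np.round(plane(c,[[281,33],[316,33],[289,343],[316,343],[298,28],[303,345]],.03),4).tolist())
P=cloud(c)
Q=P[25:346,270:330].reshape(-1,3); t=Q[(Q[:,2]>.026)&(Q[:,2]<.036)]
r=cv2.minAreaRect((t[:,:2]*1000).astype(np.float32)); print(r,np.median(t[:,2]))
E
```

```text
[[0.4243, 0.1331, 0.03], [0.4494, 0.1328, 0.03], [0.4221, -0.1198, 0.03], [0.4464, -0.12, 0.03], [0.4366, 0.1362, 0.03], [0.4346, -0.122, 0.03]]
((432.9886474609375, 5.917030334472656), (258.6224365234375, 25.074750900268555), 89.37305450439453) 0.029418298819404304
```

```bash
python3 -m pendant '[{"rx":0,"ry":0,"rz":0,"tx":11,"ty":-12,"tz":30,"jaw":50},{"rx":0,"ry":0,"rz":0,"tx":0,"ty":0,"tz":35,"jaw":50},{"rx":0,"ry":0,"rz":0,"tx":0,"ty":0,"tz":35,"jaw":50},{"rx":0,"ry":0,"rz":0,"tx":0,"ty":0,"tz":35,"jaw":50},{"rx":0,"ry":0,"rz":0,"tx":0,"ty":0,"tz":25,"jaw":50},{"rx":0,"ry":0,"rz":0,"tx":0,"ty":0,"tz":16,"jaw":50},{"rx":0,"ry":0,"rz":0,"tx":0,"ty":0,"tz":10,"jaw":50},{"rx":0,"ry":0,"rz":0,"tx":0,"ty":0,"tz":0,"jaw":50},{"rx":0,"ry":0,"rz":0,"tx":0,"ty":0,"tz":0,"jaw":20},{"rx":0,"ry":0,"rz":0,"tx":0,"ty":0,"tz":0,"jaw":20},{"rx":0,"ry":0,"rz":0,"tx":0,"ty":0,"tz":0,"jaw":20},{"rx":0,"ry":0,"rz":0,"tx":0,"ty":0,"tz":0,"jaw":20},{"rx":0,"ry":0,"rz":0,"tx":0,"ty":0,"tz":0,"jaw":20},{"rx":0,"ry":0,"rz":0,"tx":0,"ty":0,"tz":0,"jaw":20}]' 15
```

```text
time_s: 3.72
tool_pos: [0.4364, 0.0092, 0.0211]
tool_rot: [-180.0, -0.1, 89.4]
force: [-3.4, 1.1, 5.4]
grip_width: 0.0252
```

```bash
python3 -m pendant '[{"rx":0,"ry":0,"rz":0,"tx":0,"ty":0,"tz":-10,"jaw":20},{"rx":0,"ry":0,"rz":0,"tx":0,"ty":0,"tz":-25,"jaw":20},{"rx":0,"ry":0,"rz":0,"tx":0,"ty":0,"tz":-30,"jaw":20},{"rx":0,"ry":0,"rz":0,"tx":0,"ty":0,"tz":-25,"jaw":20},{"rx":0,"ry":0,"rz":0,"tx":0,"ty":0,"tz":0,"jaw":20}]' 
python3 - <<'E'
from h import *
c=cam("top");P=cloud(c);save(c,"t2.png")
w=cam("wrist");save(w,"w2.png");W=cloud(w)
s=cam("scene");S=cloud(s)
for n,Q,im in(("top",P,c),("scene",S,s)):
  for nm,cx,cy in(("L",.608,.18),("R",.583,-.21)):
    g=(Q[...,2]>.017)&(Q[...,2]<.03)&(abs(Q[...,0]-cx)<.1)&(abs(Q[...,1]-cy)<.135)
    m=cv2.morphologyEx(g.astype(np.uint8),cv2.MORPH_OPEN,np.ones((5,5)))
    k,_,st,_=cv2.connectedComponentsWithStats(m); i=1+np.argmax(st[1:,4]); t=Q[k==0+i]
    r=cv2.minAreaRect((t[:,:2]*1000).astype(np.float32)); print(n,nm,len(t),np.round(r[0],1),np.round(r[1],1),r[2])
E
```

```text
time_s: 4.13
tool_pos: [0.4405, 0.0093, 0.1158]
tool_rot: [179.4, -0.2, 89.4]
force: [2.0, 0.1, -2.0]
grip_width: 0.0247Traceback (most recent call last):
  File "<stdin>", line 10, in <module>
cv2.error: OpenCV(4.12.0) /io/opencv/modules/imgproc/src/convhull.cpp:143: error: (-215:Assertion failed) total >= 0 && (depth == CV_32F || depth == CV_32S) in function 'convexHull'
```

View pics/w2.png

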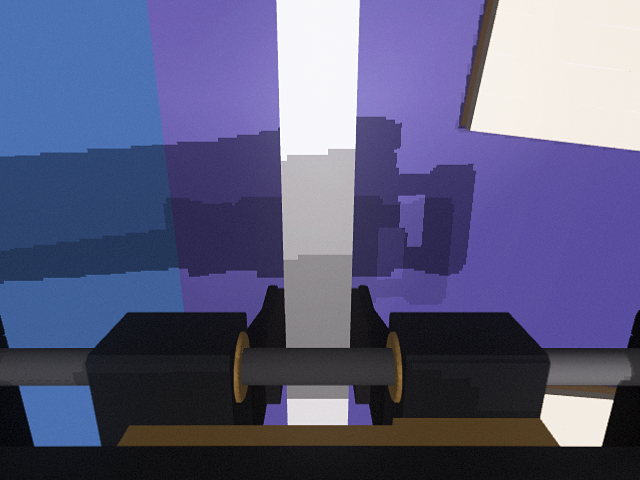

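View pics/t2.png

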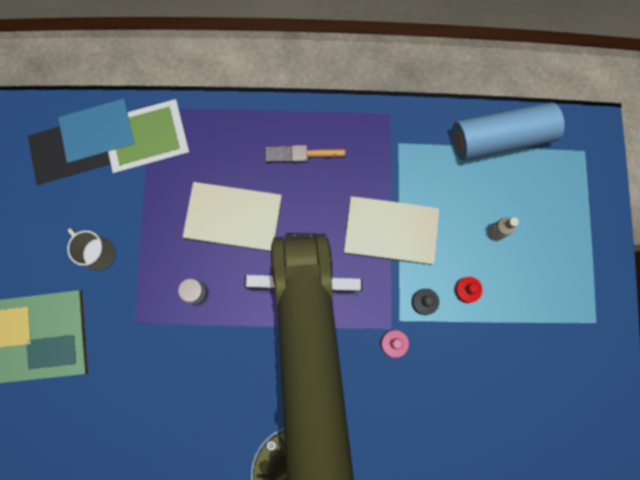

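```bash
python3 - <<'E'
from h import *
for n in("top","scene"):
  Q=cloud(cam(n))
  for nm,cx,cy in(("L",.608,.18),("R",.583,-.21)):
    g=(Q[...,2]>.017)&(Q[...,2]<.03)&(abs(Q[...,0]-cx)<.1)&(abs(Q[...,1]-cy)<.135)
    m=cv2.morphologyEx(g.astype(np.uint8),cv2.MORPH_OPEN,np.ones((5,5)))
    t=np.ascontiguousarray(Q[m>0][:,:2]*1000).astype(np.float32); 
    if len(t)<10: print(n,nm,len(t),g.sum());continue
    r=cv2.minAreaRect(t); print(n,nm,len(t),np.round(r[0],1),np.round(r[1],1),r[2],t.mean(0))
E
```

```text
top L 4244 [607.1 181.4] [222.8 141.3] 82.94438171386719 [606.98663 181.11983]
top R 4471 [ 581.9 -211. ] [219.5 141.9] 83.50221252441406 [ 580.3433  -209.22748]
scene L 5536 [608.2 181.9] [222.5 142.6] 82.84407043457031 [612.117   186.68584]
scene R 3248 [ 583.7 -208. ] [222.9 143.4] 84.53548431396484 [ 587.7485  -199.64937]
```

The bar is held level. Next I carry it over the left panel's middle.

```bash
python3 - <<'E'
from h import *
to([.608,.1845,.09],82.9)
E
```

```text
now [0.4353 0.0088 0.1092] [-1.7986e+02  4.0000e-02  8.9450e+01] shift(tool now) [177.3 171.   18.7] turn [-0.13  0.04  6.55] shift after turn [195.7 149.6  19.2]
```

```bash
python3 -m pendant '[{"rx":0,"ry":0,"rz":3.3,"tx":0,"ty":15,"tz":0,"jaw":20},{"rx":0,"ry":0,"rz":3.2,"tx":0,"ty":25,"tz":0,"jaw":20},{"rx":0,"ry":0,"rz":0,"tx":20,"ty":25,"tz":0,"jaw":20},{"rx":0,"ry":0,"rz":0,"tx":28,"ty":25,"tz":0,"jaw":20},{"rx":0,"ry":0,"rz":0,"tx":30,"ty":25,"tz":0,"jaw":20},{"rx":0,"ry":0,"rz":0,"tx":30,"ty":20,"tz":5,"jaw":20},{"rx":0,"ry":0,"rz":0,"tx":30,"ty":12,"tz":5,"jaw":20},{"rx":0,"ry":0,"rz":0,"tx":30,"ty":4,"tz":5,"jaw":20},{"rx":0,"ry":0,"rz":0,"tx":20,"ty":0,"tz":4,"jaw":20},{"rx":0,"ry":0,"rz":0,"tx":8,"ty":0,"tz":0,"jaw":20},{"rx":0,"ry":0,"rz":0,"tx":0,"ty":0,"tz":0,"jaw":20},{"rx":0,"ry":0,"rz":0,"tx":0,"ty":0,"tz":0,"jaw":20}]' 
python3 - <<'E'
from h import *
to([.608,.1845,.047],82.9)
w=cam("wrist");save(w,"w3.png")
E
```

```text
time_s: 5.38
tool_pos: [0.61, 0.1866, 0.0905]
tool_rot: [-179.9, 0.1, 82.9]
force: [0.8, -0.6, -1.5]
grip_width: 0.0248
now [0.61   0.1866 0.0905] [-1.7992e+02  1.4000e-01  8.2950e+01] shift(tool now) [-2.2 -1.7 43.5] turn [-0.08  0.14  0.05] shift after turn [-2.3 -1.7 43.5]
```

View pics/w3.png

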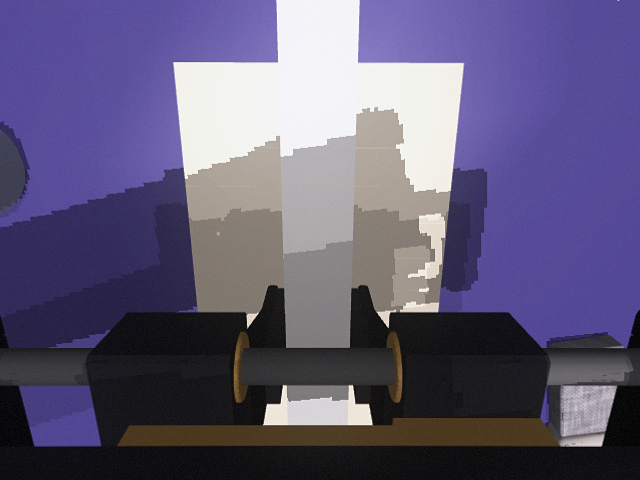

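The bar is aligned with the panel and central: panel edges at x≈175 and 463 at the far end, bar at 278–358. Lowering.

```bash
python3 -m pendant '[{"rx":0,"ry":0,"rz":0,"tx":-2,"ty":-2,"tz":12,"jaw":20},{"rx":0,"ry":0,"rz":0,"tx":0,"ty":0,"tz":12,"jaw":20},{"rx":0,"ry":0,"rz":0,"tx":0,"ty":0,"tz":9,"jaw":20},{"rx":0,"ry":0,"rz":0,"tx":0,"ty":0,"tz":5,"jaw":20},{"rx":0,"ry":0,"rz":0,"tx":0,"ty":0,"tz":3,"jaw":20},{"rx":0,"ry":0,"rz":0,"tx":0,"ty":0,"tz":1,"jaw":20},{"rx":0,"ry":0,"rz":0,"tx":0,"ty":0,"tz":0,"jaw":20},{"rx":0,"ry":0,"rz":0,"tx":0,"ty":0,"tz":0,"jaw":20}]'
```

```text
time_s: 6.1
tool_pos: [0.6088, 0.1865, 0.0499]
tool_rot: [180.0, -0.0, 83.0]
force: [0.7, -0.2, -2.4]
grip_width: 0.0249
```

```bash
python3 -m pendant '[{"rx":0,"ry":0,"rz":0,"tx":-2,"ty":-1,"tz":2,"jaw":20},{"rx":0,"ry":0,"rz":0,"tx":0,"ty":0,"tz":1,"jaw":20},{"rx":0,"ry":0,"rz":0,"tx":0,"ty":0,"tz":0.5,"jaw":20},{"rx":0,"ry":0,"rz":0,"tx":0,"ty":0,"tz":0,"jaw":20},{"rx":0,"ry":0,"rz":0,"tx":0,"ty":0,"tz":0,"jaw":20}]'
```

```text
time_s: 6.52
tool_pos: [0.6072, 0.1846, 0.0461]
tool_rot: [180.0, -0.0, 83.0]
force: [0.7, -0.1, -2.5]
grip_width: 0.025
```

```bash
python3 -m pendant '[{"rx":0,"ry":0,"rz":0,"tx":0,"ty":0,"tz":0.5,"jaw":20},{"rx":0,"ry":0,"rz":0,"tx":0,"ty":0,"tz":0.5,"jaw":20},{"rx":0,"ry":0,"rz":0,"tx":0,"ty":0,"tz":0,"jaw":20},{"rx":0,"ry":0,"rz":0,"tx":0,"ty":0,"tz":0,"jaw":20}]'
```

```text
time_s: 6.85
tool_pos: [0.6074, 0.1846, 0.0453]
tool_rot: [180.0, -0.0, 83.0]
force: [0.1, 0.0, -1.0]
grip_width: 0.0252
```

```bash
python3 -m pendant '[{"rx":0,"ry":0,"rz":0,"tx":0,"ty":0,"tz":0.3,"jaw":20},{"rx":0,"ry":0,"rz":0,"tx":0,"ty":0,"tz":0,"jaw":20},{"rx":0,"ry":0,"rz":0,"tx":0,"ty":0,"tz":0,"jaw":30},{"rx":0,"ry":0,"rz":0,"tx":0,"ty":0,"tz":0,"jaw":45},{"rx":0,"ry":0,"rz":0,"tx":0,"ty":0,"tz":0,"jaw":45},{"rx":0,"ry":0,"rz":0,"tx":0,"ty":0,"tz":0,"jaw":45},{"rx":0,"ry":0,"rz":0,"tx":0,"ty":0,"tz":-10,"jaw":45},{"rx":0,"ry":0,"rz":0,"tx":0,"ty":0,"tz":-30,"jaw":45},{"rx":0,"ry":0,"rz":0,"tx":0,"ty":0,"tz":-30,"jaw":30},{"rx":0,"ry":0,"rz":0,"tx":0,"ty":0,"tz":0,"jaw":0},{"rx":0,"ry":0,"rz":0,"tx":0,"ty":0,"tz":0,"jaw":0},{"rx":0,"ry":0,"rz":0,"tx":0,"ty":0,"tz":0,"jaw":0}]'
python3 - <<'E'
from h import *
w=cam("wrist");save(w,"w4.png");W=cloud(w)
g=(W[...,2]>.048)&(W[...,2]<.06)&(abs(W[...,0]-.61)<.05)
t=W[g]; t=np.ascontiguousarray(t[:,:2]*1000).astype(np.float32); print(cv2.minAreaRect(t))
P=cloud(cam("top")); g=(P[...,2]>.045)&(P[...,2]<.062)&(abs(P[...,0]-.61)<.05)&(abs(P[...,1]-.18)<.15); t=P[g]; print(len(t),t.min(0),t.max(0))
E
```

```text
time_s: 7.85
tool_pos: [0.6072, 0.1846, 0.1152]
tool_rot: [180.0, -0.0, 83.0]
force: [-0.3, -1.1, -0.1]
grip_width: 0.0257
((609.463134765625, 195.03509521484375), (230.5778045654297, 25.121013641357422), 82.95793914794922)
545 [0.57584883 0.04718453 0.04501989] [0.61586687 0.16411724 0.06170791]
```

View pics/w4.png

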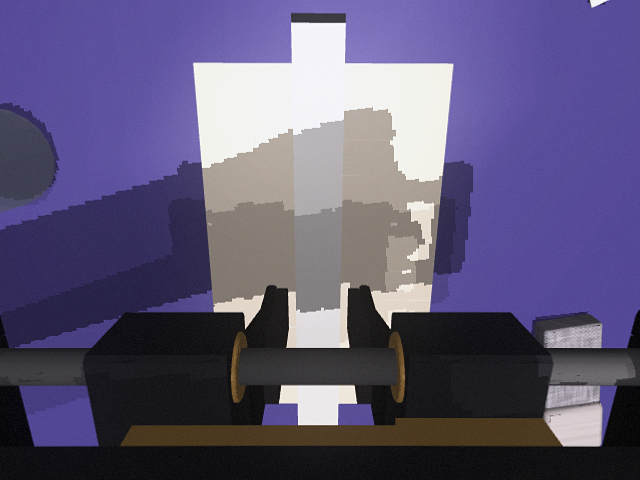

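The bar rests along the panel's middle, with its far end cap at (318,17). Next I shut the fingers and press lightly on the left end.

```bash
python3 -m pendant '[{"rx":0,"ry":0,"rz":0,"tx":28,"ty":1,"tz":0,"jaw":0},{"rx":0,"ry":0,"rz":0,"tx":30,"ty":0,"tz":0,"jaw":0},{"rx":0,"ry":0,"rz":0,"tx":30,"ty":0,"tz":0,"jaw":0},{"rx":0,"ry":0,"rz":0,"tx":26,"ty":0,"tz":10,"jaw":0},{"rx":0,"ry":0,"rz":0,"tx":0,"ty":0,"tz":15,"jaw":0},{"rx":0,"ry":0,"rz":0,"tx":0,"ty":0,"tz":12,"jaw":0},{"rx":0,"ry":0,"rz":0,"tx":0,"ty":0,"tz":4,"jaw":0},{"rx":0,"ry":0,"rz":0,"tx":0,"ty":0,"tz":0,"jaw":0},{"rx":0,"ry":0,"rz":0,"tx":0,"ty":0,"tz":0,"jaw":0},{"rx":0,"ry":0,"rz":0,"tx":0,"ty":0,"tz":0,"jaw":0}]'; python3 -c "
from h import *
to([.6223,.2976,.070],83)"
```

```text
time_s: 8.78
tool_pos: [0.623, 0.2963, 0.0746]
tool_rot: [179.9, -0.0, 82.8]
force: [0.0, -0.0, 0.4]
grip_width: 0.0003
now [0.623  0.2963 0.0746] [ 1.7994e+02 -2.0000e-02  8.2840e+01] shift(tool now) [ 1.2 -0.8  4.6] turn [ 0.06 -0.02 -0.16] shift after turn [ 1.2 -0.8  4.6]
```

```bash
python3 -m pendant '[{"rx":0,"ry":0,"rz":0,"tx":1,"ty":-1,"tz":3,"jaw":0},{"rx":0,"ry":0,"rz":0,"tx":0,"ty":0,"tz":1.5,"jaw":0},{"rx":0,"ry":0,"rz":0,"tx":0,"ty":0,"tz":0,"jaw":0},{"rx":0,"ry":0,"rz":0,"tx":0,"ty":0,"tz":0,"jaw":0}]'; python3 -m pendant '[{"rx":0,"ry":0,"rz":0,"tx":0,"ty":0,"tz":0.7,"jaw":0},{"rx":0,"ry":0,"rz":0,"tx":0,"ty":0,"tz":0.0,"jaw":0},{"rx":0,"ry":0,"rz":0,"tx":0,"ty":0,"tz":0,"jaw":0}]'
```

```text
time_s: 9.12
tool_pos: [0.6212, 0.2987, 0.0695]
tool_rot: [180.0, -0.0, 83.0]
force: [0.5, -1.9, 0.6]
grip_width: 0.0001
time_s: 9.37
tool_pos: [0.6213, 0.2987, 0.0686]
tool_rot: [180.0, -0.0, 83.0]
force: [0.3, -0.2, 0.1]
grip_width: 0.0006
```

```bash
python3 -m pendant '[{"rx":0,"ry":0,"rz":0,"tx":0,"ty":0,"tz":0.5,"jaw":0},{"rx":0,"ry":0,"rz":0,"tx":0,"ty":0,"tz":0.0,"jaw":0},{"rx":0,"ry":0,"rz":0,"tx":0,"ty":0,"tz":0,"jaw":0}]'; python3 -m pendant '[{"rx":0,"ry":0,"rz":0,"tx":0,"ty":0,"tz":0.4,"jaw":0},{"rx":0,"ry":0,"rz":0,"tx":0,"ty":0,"tz":0.0,"jaw":0},{"rx":0,"ry":0,"rz":0,"tx":0,"ty":0,"tz":0,"jaw":0}]'
```

```text
time_s: 9.62
tool_pos: [0.6213, 0.2987, 0.0685]
tool_rot: [180.0, -0.0, 83.0]
force: [-1.1, -1.8, 4.0]
grip_width: 0.0002
time_s: 9.87
tool_pos: [0.6214, 0.2987, 0.0685]
tool_rot: [180.0, -0.0, 83.0]
force: [-1.2, -0.8, 5.1]
grip_width: 0.0006
```

The end is firm: 5 N with no further sinking at z 0.0685. Now the other end.

```bash
python3 -m pendant '[{"rx":0,"ry":0,"rz":0,"tx":0,"ty":0,"tz":-5,"jaw":0},{"rx":0,"ry":0,"rz":0,"tx":0,"ty":0,"tz":-20,"jaw":0},{"rx":0,"ry":0,"rz":0,"tx":-30,"ty":0,"tz":0,"jaw":0},{"rx":0,"ry":0,"rz":0,"tx":-35,"ty":0,"tz":0,"jaw":0},{"rx":0,"ry":0,"rz":0,"tx":-35,"ty":0,"tz":0,"jaw":0},{"rx":0,"ry":0,"rz":0,"tx":-35,"ty":0,"tz":0,"jaw":0},{"rx":0,"ry":0,"rz":0,"tx":-35,"ty":0,"tz":0,"jaw":0},{"rx":0,"ry":0,"rz":0,"tx":-35,"ty":0,"tz":0,"jaw":0},{"rx":0,"ry":0,"rz":0,"tx":-25,"ty":0,"tz":0,"jaw":0},{"rx":0,"ry":0,"rz":0,"tx":-7,"ty":0,"tz":10,"jaw":0},{"rx":0,"ry":0,"rz":0,"tx":0,"ty":0,"tz":10,"jaw":0},{"rx":0,"ry":0,"rz":0,"tx":0,"ty":0,"tz":2,"jaw":0},{"rx":0,"ry":0,"rz":0,"tx":0,"ty":0,"tz":0,"jaw":0},{"rx":0,"ry":0,"rz":0,"tx":0,"ty":0,"tz":0,"jaw":0}]'; python3 -c "
from h import *
to([.5932,.0635,.0685],83)
w=cam('wrist');save(w,'w5.png')"
```

```text
time_s: 11.03
tool_pos: [0.5922, 0.0658, 0.0702]
tool_rot: [-180.0, -0.0, 83.1]
force: [-0.7, -0.5, 0.7]
grip_width: 0.0002
now [0.5922 0.0658 0.0702] [-1.7996e+02 -3.0000e-02  8.3130e+01] shift(tool now) [-2.2  1.3  1.7] turn [-0.04 -0.03  0.13] shift after turn [-2.2  1.3  1.7]
```

View pics/w5.png

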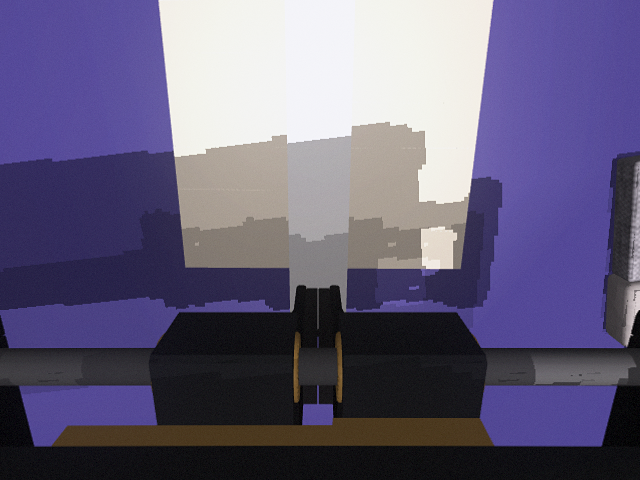

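The fingers at (318,300) stand over the bar's right end, just past the panel edge at y≈268.

```bash
python3 -m pendant '[{"rx":0,"ry":0,"rz":0,"tx":-2,"ty":1,"tz":1,"jaw":0},{"rx":0,"ry":0,"rz":0,"tx":0,"ty":0,"tz":0.5,"jaw":0},{"rx":0,"ry":0,"rz":0,"tx":0,"ty":0,"tz":0,"jaw":0},{"rx":0,"ry":0,"rz":0,"tx":0,"ty":0,"tz":0,"jaw":0}]'; python3 -m pendant '[{"rx":0,"ry":0,"rz":0,"tx":0,"ty":0,"tz":0.5,"jaw":0},{"rx":0,"ry":0,"rz":0,"tx":0,"ty":0,"tz":0.0,"jaw":0},{"rx":0,"ry":0,"rz":0,"tx":0,"ty":0,"tz":0,"jaw":0}]'
```

```text
time_s: 11.42
tool_pos: [0.5931, 0.0616, 0.0692]
tool_rot: [180.0, -0.0, 83.0]
force: [0.3, 0.2, 0.2]
grip_width: 0.0001
time_s: 11.67
tool_pos: [0.593, 0.0613, 0.0687]
tool_rot: [180.0, -0.0, 83.0]
force: [0.2, -0.5, -0.4]
grip_width: 0.0005
```

```bash
python3 -m pendant '[{"rx":0,"ry":0,"rz":0,"tx":0,"ty":0,"tz":0.5,"jaw":0},{"rx":0,"ry":0,"rz":0,"tx":0,"ty":0,"tz":0.0,"jaw":0},{"rx":0,"ry":0,"rz":0,"tx":0,"ty":0,"tz":0,"jaw":0}]'; python3 -m pendant '[{"rx":0,"ry":0,"rz":0,"tx":0,"ty":0,"tz":0.4,"jaw":0},{"rx":0,"ry":0,"rz":0,"tx":0,"ty":0,"tz":0.0,"jaw":0},{"rx":0,"ry":0,"rz":0,"tx":0,"ty":0,"tz":0,"jaw":0}]'
```

```text
time_s: 11.92
tool_pos: [0.593, 0.0613, 0.0685]
tool_rot: [180.0, -0.0, 83.0]
force: [-0.7, 0.1, 2.3]
grip_width: 0.0003
time_s: 12.17
tool_pos: [0.5931, 0.0613, 0.0685]
tool_rot: [180.0, -0.0, 83.0]
force: [-1.0, -0.3, 5.0]
grip_width: 0.0001
```

Neither end gave (5 N each, z constant), so the left panel is flat and the right one is bellied. The straightedge stays where it is. On to the weight.

```bash
python3 -m pendant '[{"rx":0,"ry":0,"rz":0,"tx":0,"ty":0,"tz":-5,"jaw":0},{"rx":0,"ry":0,"rz":0,"tx":0,"ty":0,"tz":-25,"jaw":0},{"rx":0,"ry":0,"rz":0,"tx":-10,"ty":0,"tz":-35,"jaw":50},{"rx":0,"ry":0,"rz":0,"tx":-25,"ty":-10,"tz":-30,"jaw":50},{"rx":0,"ry":0,"rz":0,"tx":-36,"ty":-15,"tz":-5,"jaw":50},{"rx":0,"ry":0,"rz":0,"tx":-38,"ty":-15,"tz":0,"jaw":50},{"rx":0,"ry":0,"rz":0,"tx":-38,"ty":-15,"tz":0,"jaw":50},{"rx":0,"ry":0,"rz":0,"tx":-38,"ty":-15,"tz":0,"jaw":50},{"rx":0,"ry":0,"rz":0,"tx":-38,"ty":-15,"tz":0,"jaw":50},{"rx":0,"ry":0,"rz":0,"tx":-38,"ty":-15,"tz":0,"jaw":50},{"rx":0,"ry":0,"rz":0,"tx":-38,"ty":-15,"tz":0,"jaw":50},{"rx":0,"ry":0,"rz":0,"tx":-25,"ty":-15,"tz":0,"jaw":50},{"rx":0,"ry":0,"rz":0,"tx":0,"ty":-8,"tz":0,"jaw":50},{"rx":0,"ry":0,"rz":0,"tx":0,"ty":0,"tz":0,"jaw":50},{"rx":0,"ry":0,"rz":0,"tx":0,"ty":0,"tz":0,"jaw":50}]'; python3 -c "
from h import *
to([.410,-.291,.17],83)
w=cam('wrist');save(w,'w6.png')
t=cam('top');save(t,'t6.png')"
```

```text
time_s: 13.42
tool_pos: [0.4167, -0.2425, 0.1678]
tool_rot: [179.9, -0.1, 83.0]
force: [-0.3, 0.9, -1.2]
grip_width: 0.0498
now [ 0.4167 -0.2425  0.1678] [ 1.7994e+02 -7.0000e-02  8.2970e+01] shift(tool now) [-48.9  -0.7  -2.2] turn [ 0.06 -0.07 -0.03] shift after turn [-48.9  -0.7  -2.2]
```

View pics/w6.png

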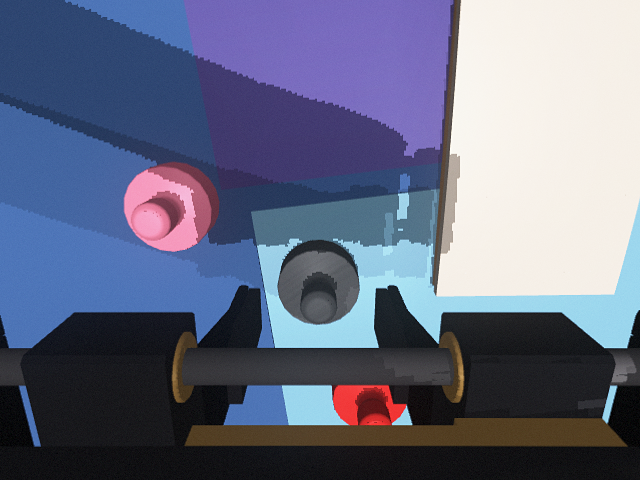

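View pics/t6.png

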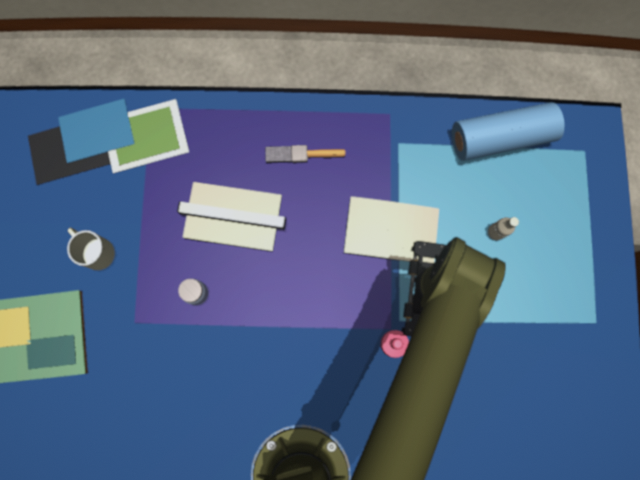

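The wrist view shows the dark weight's knob at (319,307), the pink look-alike at (170,207) and red at (370,400). In the top view the bar lies at (232,215) along the left panel.

```bash
python3 -c "
from h import *
w=cam('wrist')
print(np.round(plane(w,[[319,308],[318,273],[152,219],[166,240]],[.058,.026,.062,.013]),4).tolist())
P=cloud(w);Q=P[285:326,295:345].reshape(-1,3)
t=Q[(Q[:,2]>.056)&(Q[:,2]<.07)];print(len(t),(t.min(0)+t.max(0))/2,t.min(0),t.max(0))
Q=P[235:330,270:370].reshape(-1,3)
t=Q[(Q[:,2]>.02)&(Q[:,2]<.03)];print(len(t),(t.min(0)+t.max(0))/2,t.min(0),t.max(0))
to([.4135,-.288,.17],83)"

```

```text
[[0.4139, -0.2899, 0.058], [0.4148, -0.2769, 0.026], [0.3158, -0.2126, 0.062], [0.3007, -0.2409, 0.013]]
973 [ 0.41252151 -0.28993028  0.05954742] [ 0.39974023 -0.30269746  0.05600089] [ 0.42530279 -0.27716311  0.06309395]
3565 [ 0.41242411 -0.29013883  0.02508364] [ 0.38083853 -0.32171316  0.02019095] [ 0.44400969 -0.25856449  0.02997634]
now [ 0.4175 -0.2419  0.1677] [179.98  -0.    83.13] shift(tool now) [-46.3   1.6  -2.3] turn [ 0.02 -0.    0.13] shift after turn [-46.3   1.7  -2.3]
```

```bash
python3 -m pendant '[{"rx":0,"ry":0,"rz":0,"tx":-24,"ty":1,"tz":10,"jaw":50},{"rx":0,"ry":0,"rz":0,"tx":-24,"ty":0,"tz":20,"jaw":50},{"rx":0,"ry":0,"rz":0,"tx":0,"ty":0,"tz":30,"jaw":50},{"rx":0,"ry":0,"rz":0,"tx":0,"ty":0,"tz":30,"jaw":50},{"rx":0,"ry":0,"rz":0,"tx":0,"ty":0,"tz":20,"jaw":50},{"rx":0,"ry":0,"rz":0,"tx":0,"ty":0,"tz":10,"jaw":50},{"rx":0,"ry":0,"rz":0,"tx":0,"ty":0,"tz":2,"jaw":50},{"rx":0,"ry":0,"rz":0,"tx":0,"ty":0,"tz":0,"jaw":50},{"rx":0,"ry":0,"rz":0,"tx":0,"ty":0,"tz":0,"jaw":50}]'; python3 -c "
from h import *
to([.4127,-.290,.046],83)"
```

```text
time_s: 14.32
tool_pos: [0.4126, -0.2913, 0.0468]
tool_rot: [179.9, 0.0, 83.0]
force: [-0.1, -0.1, 0.6]
grip_width: 0.05
now [ 0.4126 -0.2913  0.0468] [1.7989e+02 3.0000e-02 8.3010e+01] shift(tool now) [ 1.3 -0.1  0.8] turn [0.11 0.03 0.01] shift after turn [ 1.3 -0.1  0.8]
```

```bash
python3 -m pendant '[{"rx":0,"ry":0,"rz":0,"tx":1,"ty":0,"tz":1,"jaw":40},{"rx":0,"ry":0,"rz":0,"tx":0,"ty":0,"tz":0,"jaw":20},{"rx":0,"ry":0,"rz":0,"tx":0,"ty":0,"tz":0,"jaw":20},{"rx":0,"ry":0,"rz":0,"tx":0,"ty":0,"tz":0,"jaw":20},{"rx":0,"ry":0,"rz":0,"tx":0,"ty":0,"tz":0,"jaw":20},{"rx":0,"ry":0,"rz":0,"tx":0,"ty":0,"tz":0,"jaw":20},{"rx":0,"ry":0,"rz":0,"tx":0,"ty":0,"tz":0,"jaw":20}]' 35; python3 -m pendant '[{"rx":0,"ry":0,"rz":0,"tx":0,"ty":0,"tz":-5,"jaw":20},{"rx":0,"ry":0,"rz":0,"tx":0,"ty":0,"tz":-20,"jaw":20},{"rx":0,"ry":0,"rz":0,"tx":0,"ty":0,"tz":-30,"jaw":20},{"rx":0,"ry":0,"rz":0,"tx":0,"ty":0,"tz":-25,"jaw":20},{"rx":0,"ry":0,"rz":0,"tx":0,"ty":0,"tz":-5,"jaw":20},{"rx":0,"ry":0,"rz":0,"tx":0,"ty":0,"tz":0,"jaw":20},{"rx":0,"ry":0,"rz":0,"tx":0,"ty":0,"tz":0,"jaw":20}]'; python3 -c "
from h import *
to([.583,-.2095,.11],83.5)
w=cam('wrist');save(w,'w7.png')"
```

```text
time_s: 14.9
tool_pos: [0.4116, -0.2901, 0.0451]
tool_rot: [180.0, -0.0, 83.0]
force: [-1.8, 1.3, 4.2]
grip_width: 0.0246
time_s: 15.48
tool_pos: [0.4104, -0.289, 0.1281]
tool_rot: [-179.9, -0.1, 83.0]
force: [0.4, 1.0, -9.4]
grip_width: 0.0243
now [ 0.4104 -0.289   0.1281] [-1.7986e+02 -8.0000e-02  8.2970e+01] shift(tool now) [100.  161.6  17.8] turn [-0.13 -0.08 -0.53] shift after turn [ 98.6 162.5  18.1]
```

View pics/w7.png

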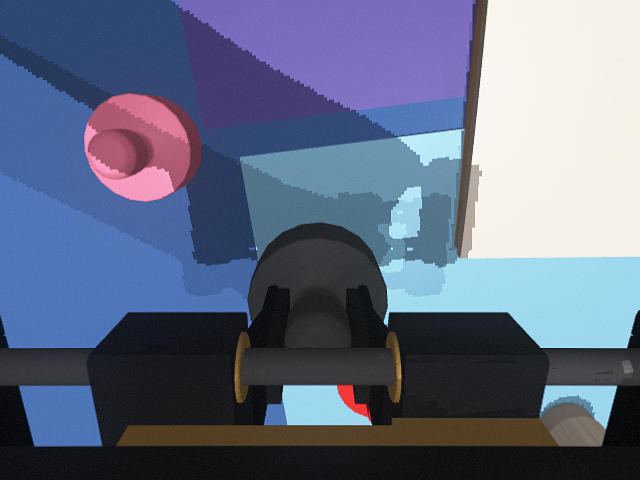

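The weight is held by the knob and the load reads about 8–9 N. Carrying it to the right panel.

```bash
python3 -m pendant '[{"rx":0,"ry":0,"rz":0,"tx":10,"ty":15,"tz":0,"jaw":20},{"rx":0,"ry":0,"rz":0,"tx":15,"ty":25,"tz":0,"jaw":20},{"rx":0,"ry":0,"rz":0,"tx":15,"ty":25,"tz":0,"jaw":20},{"rx":0,"ry":0,"rz":0,"tx":15,"ty":25,"tz":0,"jaw":20},{"rx":0,"ry":0,"rz":0,"tx":15,"ty":25,"tz":0,"jaw":20},{"rx":0,"ry":0,"rz":0,"tx":15,"ty":23,"tz":0,"jaw":20},{"rx":0,"ry":0,"rz":0,"tx":10,"ty":15,"tz":5,"jaw":20},{"rx":0,"ry":0,"rz":0,"tx":4,"ty":7,"tz":10,"jaw":20},{"rx":0,"ry":0,"rz":0,"tx":0,"ty":0,"tz":0,"jaw":20},{"rx":0,"ry":0,"rz":0,"tx":0,"ty":0,"tz":0,"jaw":20},{"rx":0,"ry":0,"rz":0,"tx":0,"ty":0,"tz":0,"jaw":20}]'; python3 -c "
from h import *
to([.583,-.2095,.072],83)
w=cam('wrist');save(w,'w8.png')"
```

```text
time_s: 16.45
tool_pos: [0.5801, -0.2128, 0.1133]
tool_rot: [-179.8, 0.1, 82.8]
force: [-0.0, 0.2, -8.0]
grip_width: 0.0245
now [ 0.5801 -0.2128  0.1133] [-1.7979e+02  5.0000e-02  8.2840e+01] shift(tool now) [ 3.7  2.6 41.3] turn [-0.21  0.05 -0.16] shift after turn [ 3.7  2.5 41.3]
```

View pics/w8.png

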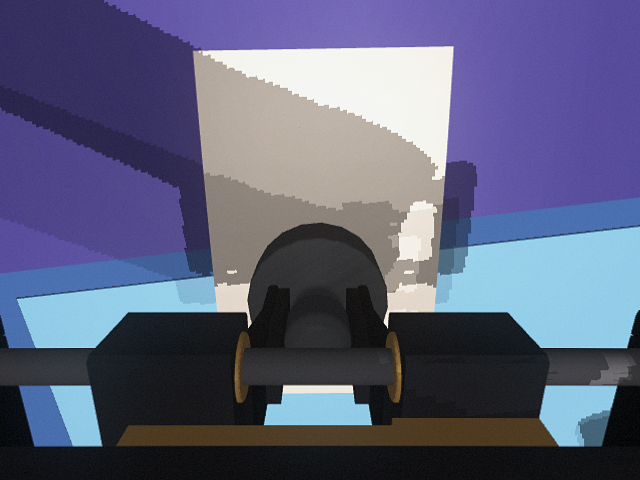

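Panel far corners are at (193,51) and (453,46), with the near edge at about (320,393). Quick centre check.

```bash
python3 -c "
from h import *
w=cam('wrist')
p=plane(w,[[193,51],[453,46],[320,393]],.020);print(p)
m=(p[0]+p[1])/2; a=(p[0]-p[1]); print(np.linalg.norm(a)); 
n=np.array([a[1],-a[0]])/np.linalg.norm(a[:2]); n*=-1 if n[1]>0 else 1
print('centre',m[:2]+n*.11, 'len',(p[2]-m)[:2]@n)"
```

```text
[[ 0.52886146 -0.09216627  0.02      ]
 [ 0.66788288 -0.10712291  0.02      ]
 [ 0.56988991 -0.31888121  0.02      ]]
0.13982365476197767
centre [ 0.5866057  -0.20901346] len 0.22102543264123956
```

```bash
python3 -m pendant '[{"rx":0,"ry":0,"rz":0,"tx":4,"ty":4.5,"tz":5,"jaw":20},{"rx":0,"ry":0,"rz":0,"tx":0,"ty":0,"tz":12,"jaw":20},{"rx":0,"ry":0,"rz":0,"tx":0,"ty":0,"tz":10,"jaw":20},{"rx":0,"ry":0,"rz":0,"tx":0,"ty":0,"tz":6,"jaw":20},{"rx":0,"ry":0,"rz":0,"tx":0,"ty":0,"tz":3,"jaw":20},{"rx":0,"ry":0,"rz":0,"tx":0,"ty":0,"tz":2,"jaw":20},{"rx":0,"ry":0,"rz":0,"tx":0,"ty":0,"tz":0,"jaw":20},{"rx":0,"ry":0,"rz":0,"tx":0,"ty":0,"tz":0,"jaw":20},{"rx":0,"ry":0,"rz":0,"tx":0,"ty":0,"tz":0,"jaw":20}]'
```

```text
time_s: 17.3
tool_pos: [0.5878, -0.2083, 0.0773]
tool_rot: [179.9, 0.0, 83.0]
force: [0.1, 0.4, -8.0]
grip_width: 0.0244
```

```bash
python3 -m pendant '[{"rx":0,"ry":0,"rz":0,"tx":-1,"ty":-2,"tz":2,"jaw":20},{"rx":0,"ry":0,"rz":0,"tx":0,"ty":0,"tz":2,"jaw":20},{"rx":0,"ry":0,"rz":0,"tx":0,"ty":0,"tz":1.5,"jaw":20},{"rx":0,"ry":0,"rz":0,"tx":0,"ty":0,"tz":0,"jaw":20},{"rx":0,"ry":0,"rz":0,"tx":0,"ty":0,"tz":0,"jaw":20},{"rx":0,"ry":0,"rz":0,"tx":0,"ty":0,"tz":0,"jaw":20}]'; python3 -m pendant '[{"rx":0,"ry":0,"rz":0,"tx":0,"ty":0,"tz":0.7,"jaw":20},{"rx":0,"ry":0,"rz":0,"tx":0,"ty":0,"tz":0,"jaw":20},{"rx":0,"ry":0,"rz":0,"tx":0,"ty":0,"tz":0.5,"jaw":20},{"rx":0,"ry":0,"rz":0,"tx":0,"ty":0,"tz":0,"jaw":20},{"rx":0,"ry":0,"rz":0,"tx":0,"ty":0,"tz":0,"jaw":20}]'
```

```text
time_s: 17.8
tool_pos: [0.5854, -0.2087, 0.0713]
tool_rot: [180.0, -0.0, 83.0]
force: [0.1, -1.1, -9.3]
grip_width: 0.0246
time_s: 18.22
tool_pos: [0.5853, -0.2087, 0.07]
tool_rot: [-180.0, -0.0, 83.0]
force: [-0.0, -0.0, -8.7]
grip_width: 0.0242
```

```bash
python3 -m pendant '[{"rx":0,"ry":0,"rz":0,"tx":0,"ty":0,"tz":0.5,"jaw":20},{"rx":0,"ry":0,"rz":0,"tx":0,"ty":0,"tz":0,"jaw":20},{"rx":0,"ry":0,"rz":0,"tx":0,"ty":0,"tz":0,"jaw":20}]';python3 -m pendant '[{"rx":0,"ry":0,"rz":0,"tx":0,"ty":0,"tz":0.5,"jaw":20},{"rx":0,"ry":0,"rz":0,"tx":0,"ty":0,"tz":0,"jaw":20},{"rx":0,"ry":0,"rz":0,"tx":0,"ty":0,"tz":0,"jaw":20}]'
```

```text
time_s: 18.47
tool_pos: [0.5853, -0.2088, 0.0695]
tool_rot: [-180.0, -0.0, 83.0]
force: [0.8, 0.3, -9.4]
grip_width: 0.0244
time_s: 18.72
tool_pos: [0.5854, -0.2088, 0.0693]
tool_rot: [180.0, -0.0, 83.0]
force: [-0.8, -0.2, -6.8]
grip_width: 0.0245
```

Contact is starting. One more small step, then release.

```bash
python3 -m pendant '[{"rx":0,"ry":0,"rz":0,"tx":0,"ty":0,"tz":0.5,"jaw":20},{"rx":0,"ry":0,"rz":0,"tx":0,"ty":0,"tz":0,"jaw":20},{"rx":0,"ry":0,"rz":0,"tx":0,"ty":0,"tz":0.4,"jaw":20},{"rx":0,"ry":0,"rz":0,"tx":0,"ty":0,"tz":0,"jaw":20},{"rx":0,"ry":0,"rz":0,"tx":0,"ty":0,"tz":0,"jaw":20}]'
```

```text
time_s: 19.13
tool_pos: [0.5855, -0.2089, 0.0692]
tool_rot: [180.0, -0.0, 83.0]
force: [-4.0, 2.8, 4.7]
grip_width: 0.0246
```

```bash
python3 -m pendant '[{"rx":0,"ry":0,"rz":0,"tx":0,"ty":0,"tz":-0.5,"jaw":20},{"rx":0,"ry":0,"rz":0,"tx":0,"ty":0,"tz":0,"jaw":26},{"rx":0,"ry":0,"rz":0,"tx":0,"ty":0,"tz":0,"jaw":35},{"rx":0,"ry":0,"rz":0,"tx":0,"ty":0,"tz":0,"jaw":50},{"rx":0,"ry":0,"rz":0,"tx":0,"ty":0,"tz":0,"jaw":50},{"rx":0,"ry":0,"rz":0,"tx":0,"ty":0,"tz":0,"jaw":50},{"rx":0,"ry":0,"rz":0,"tx":0,"ty":0,"tz":-10,"jaw":50},{"rx":0,"ry":0,"rz":0,"tx":0,"ty":0,"tz":-30,"jaw":50},{"rx":0,"ry":0,"rz":0,"tx":0,"ty":0,"tz":-35,"jaw":50},{"rx":0,"ry":0,"rz":0,"tx":0,"ty":0,"tz":-35,"jaw":50},{"rx":0,"ry":0,"rz":0,"tx":0,"ty":-20,"tz":-20,"jaw":50},{"rx":0,"ry":0,"rz":0,"tx":0,"ty":-35,"tz":0,"jaw":50},{"rx":0,"ry":0,"rz":0,"tx":0,"ty":-35,"tz":0,"jaw":50},{"rx":0,"ry":0,"rz":0,"tx":0,"ty":-10,"tz":0,"jaw":50},{"rx":0,"ry":0,"rz":0,"tx":0,"ty":0,"tz":0,"jaw":50},{"rx":0,"ry":0,"rz":0,"tx":0,"ty":0,"tz":0,"jaw":50}]'; python3 -c "
from h import *
obs()
for n in('scene','top'):
  w=cam(n);save(w,n+'9.png');P=cloud(w);A=(abs(P[...,0]-.585)<.09)&(abs(P[...,1]+.209)<.12)
  for lo,hi in((.044,.054),(.072,.092)):
    t=P[A&(P[...,2]>lo)&(P[...,2]<hi)]
    if len(t):print(n,lo,len(t),np.round((t.min(0)+t.max(0))/2,4),np.round(t.max(0)-t.min(0),4))
"
```

```text
time_s: 20.47
tool_pos: [0.4867, -0.1964, 0.1998]
tool_rot: [179.8, -0.1, 83.0]
force: [0.3, 0.5, 0.6]
grip_width: 0.0502
{'time_s': 20.4667, 'tool_pos': [0.4867, -0.1964, 0.1998], 'tool_rot': [179.8274, -0.0804, 82.9586], 'force': [0.2971, 0.471, 0.6387], 'grip_width': 0.0502, 'qpos': [-22.7789, 4.4953, 44.3383, 105.2144, -3.4398, 71.4511, 15.5169]}
scene 0.044 265 [ 0.5848 -0.2084  0.049 ] [0.0628 0.0633 0.0099]
scene 0.072 81 [ 0.5867 -0.2074  0.08  ] [0.0252 0.0256 0.016 ]
top 0.044 127 [ 0.5825 -0.2086  0.0493] [0.0612 0.0578 0.0092]
top 0.072 3 [ 0.5894 -0.2068  0.085 ] [0.0039 0.0106 0.0085]
```

View pics/scene9.png

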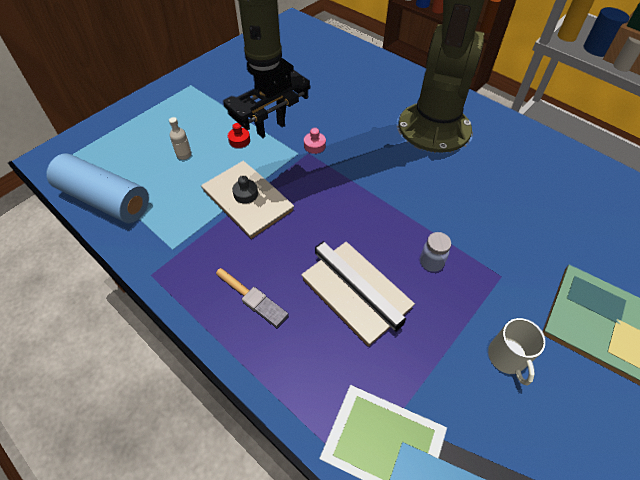

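View pics/top9.png

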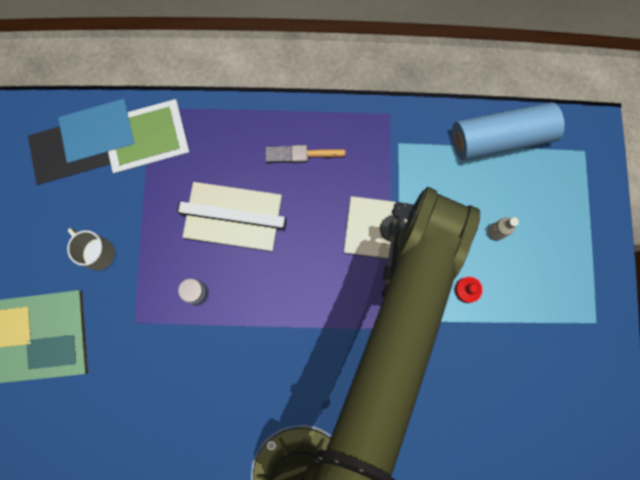

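In the scene view the weight stands upright mid-panel at (245,189), and the straightedge lies flat along the left panel around (360,285). The gripper is clear of everything.

```bash
python3 -c "
from h import *
print(env.sign_off())"
```

```text
the job is handed in; nothing more can be done
None
```

The job is done and handed in at about 20.5 s of the 72 s allowed. The pressing weight stands on the bellied panel (the right one) and the straightedge lies on the flat one.

- **Rock test:** I laid the straightedge along the middle of the left panel, let go, then pressed its left end and its right end with about 5 N each. Neither end sank (the tool height held at 68.5 mm), so that panel is flat. The depth profiles agreed: the left panel was level within about 0.5 mm, and the right one dropped about 3 mm at both ends.
- **Weight:** I stood it on the middle of the right panel. The last depth check puts its base at (0.585, -0.208), against a panel centre of about (0.585, -0.2095). It looks upright in the scene view, and the gripper is well clear.
- **Straightedge:** it lies flat along the left panel, where it was tested.

**Imperfect points:**
- The set-down ended a little past first contact, so the panel briefly took about 12–13 N including the weight itself.
- The top camera's view of the weight was mostly hidden by the arm at the end, so the final position and upright check rest mainly on the scene camera.

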